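Nest the spare spray cups and send the stack to be sleeved

TASK

Make one nested stack of the three tapered spray cups on the carriage of the sleeving machine: the loose short cup goes down into the cup that already stands on the carriage, then the tall cup into that, each fully down and upright. Then push the carriage fully home with the stack standing on it, and start the machine by pressing the long bar switch nearly all the way down at its middle, so that both ends go down evenly, and letting it spring back. Leave the bottle, the jar, the spray gun and the tape roll standing where they are.

Things in the scene. Friction and masses are not known exactly. Their poses are not given: they have to be found in the camera images.
- cup_base_mid (a point): Centre, half-way up, of the short white plastic cup that stands upright (mouth up) on the carriage. Tapered round cup, 85 mm high, outer diameter 40 mm at the foot and 62.6 mm at the rim (straight cone), wall 2 mm, thick bottom: its inner floor lies 34 mm above the foot. z axis = cup axis, up. A cup lowered into it stands on that floor with about 2.5 mm play all round, so its foot ends 34 mm above this cup's foot. Mass about 0.09 kg (varies).
- cup_short_mid (a point): Centre, half-way up, of the loose short cup, identical to the one on the carriage (85 mm high, foot 40 mm, rim 62.6 mm, inner floor 34 mm above the foot), upright on the bench. Nested in the base cup its top 34 mm stay clear above the base cup's rim.
- cup_tall_mid (a point): Centre, half-way up, of the loose tall cup, same foot, taper, wall and floor height, but 110 mm high with a 69.3 mm rim, upright on the bench. Nested in the short cup its top 59 mm stay clear.
- carriage_seat (a point): Centre of the top face of the carriage's aluminium plate (110 x 120 mm, 22 mm above the bench), on which the base cup stands within about 12 mm. Its axes are the machine's: y is the direction in which the carriage slides home, between white cheeks 62 mm high (a film roll, 91 mm high, lies beyond the stop); x is level and across it, z up.
- paddle (a point): Centre of the outer face of the carriage's upright push paddle, an aluminium plate 80 mm wide (along x) and 50 mm high (16 to 66 mm above the bench), 116 mm before the plate's centre. The face looks along -y of this point; pushing it along +y slides the carriage home. Open bench lies before it.
- carriage (a joint): Travel of the carriage in m: 0 = fully out (start), 0.08 = fully home against its stop. Friction about 2.5 N, stays where left.
- bar_top (a point): Centre of the top face of the long steel bar of the bar switch: 245 mm long (along this point's y), 32 mm wide (x), 52 mm above the bench when released, on a grey box 270 x 60 x 28 mm on the robot's side of the machine, roughly parallel to it.
- bar (a joint): How far the middle of the bar is pressed down, in m: 0 = released, 0.010 = bottom stop. Spring: about 1.4 N to start, 6 N at the bottom; returns by itself.
- bar_rock (a joint): Rocking of the bar about its middle in rad: 0 = both ends level; springs back, 4 N m/rad, so a press off the middle makes one end lower.
- bottle_mid (a point): Centre of a closed white bottle, 60 mm diameter, 150 mm high, standing near the cups. Bystander.
- jar_mid (a point): Centre of an open straight-walled white jar, 72 mm diameter, 100 mm high. Bystander, not to be stacked.
- gun_mid (a point): On the axis of the cup of a teal spray gun standing on its 76 mm wide cup, 85 mm up. The gun is 170 mm long along this point's x (nozzle to -x, 92 mm; handle to +x, 80 mm), 56 mm wide, 168 mm high. Bystander.
- tape: Roll of brown tape lying flat, 90 mm diameter, 24 mm high, origin at the centre of its underside. Bystander.
Things that resemble listed ones, but are neither listed nor needed, are in the scene too. What is shaped like the part that bears cup_tall_mid but green is not meant. What is shaped like the part that bears cup_short_mid but blue is not meant.

How it is judged:
On the way, in this order (a step that is already met when the one before it is completed fails the run):
1. the loose short cup is nested fully down in the cup on the carriage (horizontal distance between cup_short_mid and cup_base_mid below 0.008 m and z of cup_short_mid in the frame of cup_base_mid between 0.029 and 0.039 m and angle between cup_short_mid's own z axis and vertical below 0.1 rad), for 0.2 s.
2. the tall cup is nested fully down in the short cup (horizontal distance between cup_tall_mid and cup_short_mid below 0.008 m and z of cup_tall_mid in the frame of cup_short_mid between 0.0415 and 0.0515 m and angle between cup_tall_mid's own z axis and vertical below 0.1 rad), for 0.2 s.
3. the carriage is pushed home (value of joint carriage above 0.075 m), for 0.2 s.
4. the bar is pressed down at least 7 mm with both ends even (rocking under 0.035 rad) (value of joint bar above 0.007 m and value of joint bar_rock between -0.035 and 0.035 rad), for 0.1 s.
At the end, for the whole second after the job is handed in: Nested on the carriage plate (40 mm of its centre): short cup in base cup, tall cup in short cup, within 8 mm of concentric, 5 mm of fully down, leaning under 0.1 rad (base 0.06); carriage within 5 mm of home; bar up (under 3 mm) (all of step 1 and all of step 2 and angle between cup_base_mid's own z axis and vertical below 0.06 rad and horizontal distance between cup_base_mid and carriage_seat below 0.04 m and z of cup_base_mid in the frame of carriage_seat between 0.038 and 0.047 m and value of joint carriage above 0.075 m and value of joint bar below 0.003 m); the robot touches nothing.
It fails at once if a bystander is shifted by more than 30 mm (distance of any of bottle_mid, jar_mid, gun_mid, tape from where it was at the start of the episode above 0.03 m).
It fails at once if the cup on the carriage is tipped over (angle between cup_base_mid's own z axis and vertical above 0.5 rad).
It also fails if it takes over 72 s, if anything falls off the work surface, if the arm or the gripper's body presses on something with over 40 N, if the wrist force passes 120 N, or if a joint passes its speed limit or range.

ROBOT

A 7-joint arm with a two-finger parallel gripper is mounted at the origin on the work surface. World frame = base frame: x ahead of the robot, y to its left, z up, the work surface at z = 0. Lengths are in m, angles in rad, forces in N, time in s.
With the tool pointing down it reaches from about 0.4 to 0.9 m from the base axis. Payload 5.5 kg.
Tool frame: the origin (TCP) lies midway between the tips of the shut fingers; the grasp point (between the pads) lies 19 mm behind it; z points along the fingers, y is the line along which they close (so a half turn about z gives the same grasp; the last joint's range is limited). The gripper opens to 92 mm and grips with 3 to 60 N. Pads are 19 mm wide; open, the fingers measure 130 mm over their backs; the gripper's body (75 mm by 190 mm) begins 47 mm behind the grasp point.
Start: joints at [-1.045, 0.501, -0.427, 1.55, 0.221, 1.138, -0.21], TCP at [0.169, 0.628, 0.227] pointing down, gripper open.
Joint ranges: [-2.88, 2.88], [-0.31, 2.03], [-1.54, 1.56], [0.2, 2.42], [-1.41, 4.55], [0.19, 2.02], [-2.57, 2.57]. Speed limits (rad/s): [2.57, 2.57, 3.14, 3.14, 3.14, 3.14, 3.14].

INTERFACE

Orientations are given as a unit quaternion [w, x, y, z].
In Python, from plant import ctrl, imaging gives the robot as it stands.
- The arm moves only by the tool arm_command, never from a script. Its argument "plan" is a list of rows, each a list of 7 numbers: the turn, a rotation vector about the tool's x, y, z as a fraction of full scale, then the shift along the tool's x, y, z as a fraction of full scale, then the closure, from -1 (fully open) to 1 (shut). In form: [[ax, ay, az, dx, dy, dz, claw], ...]. A call has 1 to 12 rows; each row is the pose to reach, as a shift and turn from the pose commanded when the call began, along the tool's axes at that moment; what a row does not reach only later rows make up. Full scale, the value 1, is 0.5 m for a shift and pi/2 rad for a turn. A row lasts 1/10 s, in which the tool goes at most 50 mm and 8.59 degrees, less where a joint would pass 70% of its speed; a pose out of reach is approached as far as the arm can. A call with a number of a shift or a turn outside -1 to 1 is refused whole. A call with a gripper value outside its range is refused whole. The fingers move at their own pace and stop on an object; "newtons" is the grip in N (left out, the last holds). Time passes only in rows, so rows that repeat a pose let the fingers close. It gives the time, the measured TCP pose, the force, the opening and the grip force at its end, in the units of the state.
- ctrl.get_obs(): the state, without advancing time (a new reading comes with each control period).
- imaging.capture(name): name is "scene" or "top"; returns (picture, depth): 384x512x3 uint8, red, green, blue; 384x512 float32, m along the optical axis (not along the pixel's ray), 0 where there is no reading.
- imaging.camera_model(name): a dict with "mtx" (3x3 intrinsics, pixels), "dist" ([k1, k2, p1, p2, k3] as OpenCV has them; the pictures are not rectified), "origin" and "orientation" of the camera in the world. Camera axes: x right, y down, z forward; pixel columns grow to the right and rows downward; lengths in m; the calibration is good to about 2 mm. A picture is of the moment at which its call begins. camera_model takes no time and is no camera call.
- ctrl.hand_in(): hands the job in; it is judged then, once.
Trained networks look in the newest picture that a camera, given by its name, has taken for a name from the list of things; names that differ only in an ending like _2 or _b are one class to them, and where a whole thing is asked for, a point or a joint stands for the part that bears it (a point fixed in the world has none). Each returns a list of dicts, best first, with "score" (0 to 1); they miss things now and then, are a little off and sometimes report something else, mostly with a low value. They report only what shows in the picture. A call takes as long as a camera call. They do not tell look-alikes from the thing itself.
- imaging.cut_out(label, camera): "mask" (384x512 bool, what is visible of it) and "at" ([column, row] in pixels, amid what is visible of it).
- imaging.pinpoint(label, camera): "at" ([column, row] in pixels: a listed point, or the origin of a listed thing).
The state is a dict: "time_s": time; "joint_pos": joint angles; "joint_velocities": joint speeds; "joint_efforts": joint torques, N m; "tool_pos": TCP position; "tcp_rot": TCP orientation; "wrist_force": force on the tool from outside, world axes, zero at the start; "ft_torque": the same for the moment, N m; "finger_gap": finger opening in m; "gripper_force": force on a finger pad.
Only numpy, scipy, OpenCV 4.12 (cv2) and the standard library are available. Lean on these libraries where they do the work, as an engineer would, in place of code of your own. Each camera call takes 0.05 s, during which the arm holds its last target. There are 200 camera calls.

## Working session

There is one attempt and no reset: what is moved stays moved. The work goes in short steps, Python scripts to look and compute and a tool call to move; the robot and the scene stay as the last step left them, time stands still between calls to the robot, and variables do not carry over. Pictures are saved under pics/ and viewed, at most 10 in all, crops included, and the job is handed in when it is done.

Besides the shell and the picture viewer there is one more tool, called after "Call:" as name(argument=value, ...) on one line, values as JSON. arm_command: Moves the arm, as the interface text tells. Shift numbers are shares of 0.5 m and turn numbers shares of pi/2 rad, none past 1 either way. Its arguments: {"type":"object","properties":{"plan":{"type":"array"},"newtons":{"type":"number"}},"required":["plan"]}

```bash
mkdir -p pics; ls
cat > h.py <<'E'
import numpy as np, cv2
from plant import ctrl, imaging
from scipy.spatial.transform import Rotation as R
def cam(n):
    m=imaging.camera_model(n); q=m["orientation"]; q=np.array(q)
    return np.array(m["mtx"]),np.array(m["dist"]),np.array(m["origin"]),R.from_quat(q[[1,2,3,0]]).as_matrix()
def ray(n,px):
    K,d,o,M=cam(n); u=cv2.undistortPoints(np.array([[px]],float),K,d)[0,0]
    return o,M@np.array([u[0],u[1],1.])
def atz(n,px,z):
    o,r=ray(n,px); return o+r*(z-o[2])/r[2]
def cloud(n,dep,mask):
    K,d,o,M=cam(n); v,u=np.nonzero(mask&(dep>0))
    p=cv2.undistortPoints(np.stack([u,v],1).astype(float)[:,None],K,d)[:,0]
    return (np.c_[p,np.ones(len(p))]*dep[v,u][:,None])@M.T+o
def proj(n,P):
    K,d,o,M=cam(n); return cv2.projectPoints((np.atleast_2d(P)-o)@M,np.zeros(3),np.zeros(3),K,d)[0][:,0]
E
python3 - <<'E'
from h import *
ims=[]
for n in("scene","top"):
    im,d=imaging.capture(n); np.savez("pics/%s0.npz"%n,im=im,d=d)
    cv2.imwrite("pics/%s0.png"%n,cv2.resize(im[:,:,::-1],(800,600),interpolation=cv2.INTER_CUBIC))
    print(n,cam(n)[2],cam(n)[3].round(2).tolist())
    for l in "cup_base_mid cup_short_mid cup_tall_mid carriage_seat paddle bar_top bottle_mid jar_mid gun_mid tape".split():
        print(l,[(np.round(r["at"],1).tolist(),round(r["score"],2)) for r in imaging.pinpoint(l,n)][:5])
print(ctrl.get_obs())
E
```

```text
pics
scene [ 1.12425804 -0.92506254  0.83294111] [[0.82, 0.35, -0.45], [0.57, -0.5, 0.65], [-0.0, -0.8, -0.61]]
cup_base_mid [([313.1, 163.1], 0.59)]
cup_short_mid [([341.9, 228.9], 0.88), ([261.5, 217.3], 0.86)]
cup_tall_mid [([136.1, 210.3], 0.72), ([179.1, 212.7], 0.69), ([143.1, 239.1], 0.67)]
carriage_seat [([308.4, 176.4], 0.62), ([293.7, 238.0], 0.59), ([281.9, 188.1], 0.25)]
paddle [([281.7, 186.8], 0.92)]
bar_top [([284.4, 149.6], 0.56)]
bottle_mid [([223.6, 188.0], 0.65), ([258.9, 216.1], 0.59), ([307.0, 177.5], 0.59)]
jar_mid [([207.9, 241.0], 0.6)]
gun_mid [([296.1, 237.3], 0.87)]
tape [([188.7, 195.9], 0.52)]
top [ 0.51508522 -0.07237537  1.06651453] [[0.0, -1.0, 0.03], [-1.0, -0.0, 0.0], [-0.0, -0.03, -1.0]]
cup_base_mid [([180.8, 167.1], 0.96), ([362.8, 192.3], 0.42)]
cup_short_mid [([293.5, 170.2], 0.69), ([256.6, 81.5], 0.65)]
cup_tall_mid [([348.6, 242.9], 0.93), ([398.4, 249.5], 0.81), ([372.0, 290.1], 0.78)]
carriage_seat [([183.7, 172.7], 0.7)]
paddle [([232.3, 179.1], 0.62)]
bar_top [([156.5, 225.8], 0.95)]
bottle_mid [([291.2, 227.1], 0.87), ([363.2, 188.8], 0.25)]
jar_mid [([362.4, 189.2], 0.83)]
gun_mid [([320.6, 106.3], 0.6)]
tape [([303.5, 270.6], 0.83)]
{'time_s': 1.1, 'joint_pos': array([-1.04480753,  0.50093357, -0.42698687,  1.5503981 ,  0.22078359,
        1.13829077, -0.21029937]), 'joint_velocities': array([ 0.00062815,  0.00098496, -0.00022488,  0.00082624, -0.00061465,
        0.00016549,  0.00118103]), 'joint_efforts': array([ 1.67082776e-04, -5.66458619e+01, -5.81003845e+00, -2.79492098e+01,
       -6.66446728e-02,  2.07047537e-02,  1.81665081e-05]), 'tool_pos': array([0.16881831, 0.62769363, 0.22670721]), 'tcp_rot': array([-2.79931135e-05,  1.31011247e-01,  9.91380882e-01, -1.39062738e-06]), 'wrist_force': array([ 0.35262161,  1.11230684, -0.41690754]), 'ft_torque': array([-0.02310532, -0.00396648,  0.00975515]), 'gripper_force': 0.0, 'finger_gap': 0.09175289983823752}
```

View both.

View pics/top0.png

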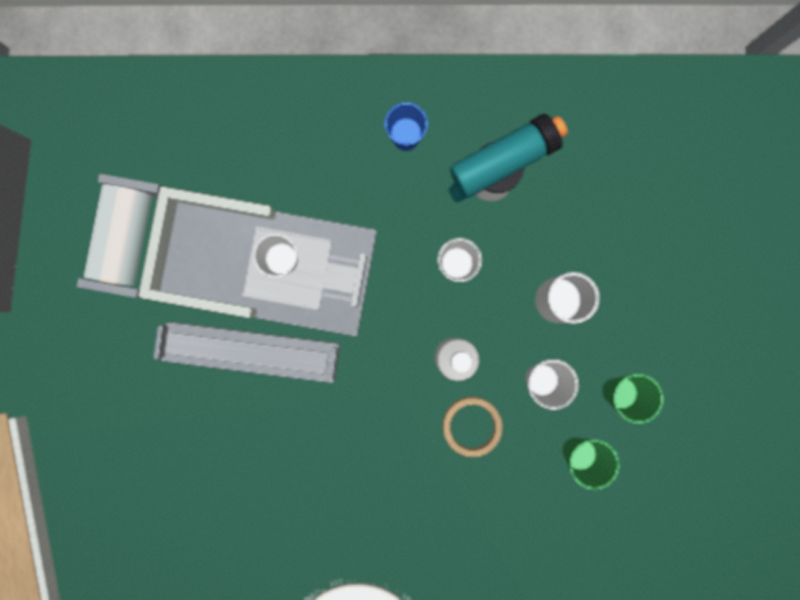

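View pics/scene0.png

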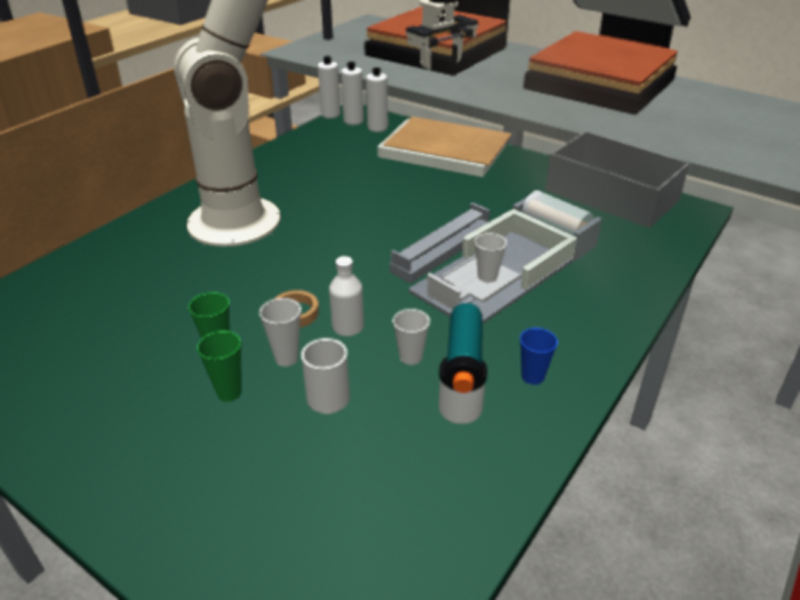

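The top picture shows, in native 512×384 pixels, the loose short white cup at (293,167). It could be confused with the blue cup (259,80), the base cup (178,166) or the jar (366,190). The white tall cup is at (354,246), with green look-alikes at (408,255) and (380,297). By the description I choose the white cup at (293,167) as the short one and the white cup at (354,246) as the tall one. The scene picture agrees.

Run:
```python
from h import *
from scipy.optimize import least_squares
C={}
for n in("scene","top"):
    f=np.load("pics/%s0.npz"%n); C[n]=cloud(n,f["d"],np.ones_like(f["d"],bool))
    t=C[n]; b=t[(abs(t[:,0]-.3)<.03)&(abs(t[:,1]+.1)<.1)]; print(n,"bench z",np.median(b[:,2]),b[:,2].std())
objs=dict(base=((180.8,165),.107),short=((293.5,167),.085),tall=((354,246),.11),jar=((366,190),.1),bottle=((293,230),.15),gun=((320,106),.16),blue=((259,80),.085),tape=((303,272),.02))
for k,(px,z) in objs.items():
    c=atz("top",px,z)
    for n in C:
        P=C[n]; w=P[(np.hypot(P[:,0]-c[0],P[:,1]-c[1])<.055)&(P[:,2]>z-.012)&(P[:,2]<z+.012)]
        if len(w)<15: print(k,n,len(w));continue
        s=least_squares(lambda p:np.hypot(w[:,0]-p[0],w[:,1]-p[1])-p[2],[c[0],c[1],.033],loss="soft_l1",f_scale=.002)
        print(k,n,"guess",c[:2].round(3),"fit",s.x.round(4),len(w),"zmax",np.percentile(w[:,2],95).round(3),"res",np.abs(s.fun).mean().round(4))
# bar
P=C["top"]; c=atz("top",(156.5,225.8),.052)
w=P[(np.hypot(P[:,0]-c[0],P[:,1]-c[1])<.16)&(P[:,2]>.045)&(P[:,2]<.058)&(P[:,0]<c[0]+.04)]
r=cv2.minAreaRect(w[:,:2].astype(np.float32)); print("bar",c,r)
for nm,px,z in(("seat",(183.7,172.7),.022),("paddle",(232.3,179.1),.041),("bar",(156.5,225.8),.052)): print(nm,atz("top",px,z))
print("paddle scene",atz("scene",(281.7,186.8),.041), "bar", atz("scene",(284.4,149.6),.052))
c=atz("top",(232,179),.066)
w=P[(np.hypot(P[:,0]-c[0],P[:,1]-c[1])<.06)&(P[:,2]>.055)&(P[:,2]<.075)]
print("paddle top rect",len(w),cv2.minAreaRect(w[:,:2].astype(np.float32)))
# plate
c=atz("top",(184,172),.022)
w=P[(np.hypot(P[:,0]-c[0],P[:,1]-c[1])<.1)&(P[:,2]>.018)&(P[:,2]<.027)]
print("plate",len(w),cv2.minAreaRect(w[:,:2].astype(np.float32)))
im=cv2.imread("pics/top0.png"); cr=im[200:500,380:700]; cv2.imwrite("pics/crop1.png",cv2.resize(cr,None,fx=2,fy=2))
```

```text
scene bench z -0.00032870347949665035 0.006436181422873961
top bench z 0.001571712878161824 0.005588795582188171
base scene guess [0.605 0.099] fit [0.6127 0.1093 0.0294] 146 zmax 0.108 res 0.0017
base top guess [0.605 0.099] fit [0.6087 0.1095 0.0293] 146 zmax 0.11 res 0.0008
short scene guess [ 0.602 -0.155] fit [ 0.6077 -0.1578  0.0294] 176 zmax 0.086 res 0.0012
short top guess [ 0.602 -0.155] fit [ 0.6041 -0.1569  0.0292] 136 zmax 0.088 res 0.0009
tall scene guess [ 0.424 -0.287] fit [ 0.4285 -0.2873  0.0319] 197 zmax 0.11 res 0.0013
tall top guess [ 0.424 -0.287] fit [ 0.4248 -0.2851  0.0324] 174 zmax 0.113 res 0.0009
jar scene guess [ 0.549 -0.318] fit [ 0.5516 -0.3211  0.0343] 260 zmax 0.101 res 0.0012
jar top guess [ 0.549 -0.318] fit [ 0.5483 -0.317   0.0343] 208 zmax 0.103 res 0.0009
bottle scene guess [ 0.462 -0.148] fit [ 0.4634 -0.1562  0.0106] 74 zmax 0.151 res 0.0024
bottle top guess [ 0.462 -0.148] fit [ 0.4591 -0.153   0.0097] 136 zmax 0.154 res 0.0027
gun scene guess [ 0.726 -0.206] fit [ 0.7337 -0.2034  0.0298] 547 zmax 0.167 res 0.0111
gun top guess [ 0.726 -0.206
[... 317 characters left out ...]
0.0024
tape top guess [ 0.353 -0.183] fit [ 0.3517 -0.1812  0.0404] 463 zmax 0.028 res 0.0024
bar [0.46602041 0.16565242 0.052     ] ((0.46623918414115906, 0.1639183610677719), (0.2710103988647461, 0.048045847564935684), 83.05277252197266)
seat [0.59394501 0.10731309 0.022     ]
paddle [ 0.57718865 -0.01248104  0.041     ]
bar [0.46602041 0.16565242 0.052     ]
paddle scene [ 0.57605415 -0.00890131  0.041     ] bar [0.48048277 0.15855182 0.052     ]
paddle top rect 125 ((0.5767164826393127, -0.007274624891579151), (0.00821641180664301, 0.0788974016904831), 79.41790771484375)
plate 1822 ((0.5863522291183472, 0.10821074992418289), (0.19140133261680603, 0.15800075232982635), 63.408790588378906)
```

View pics/crop1.png

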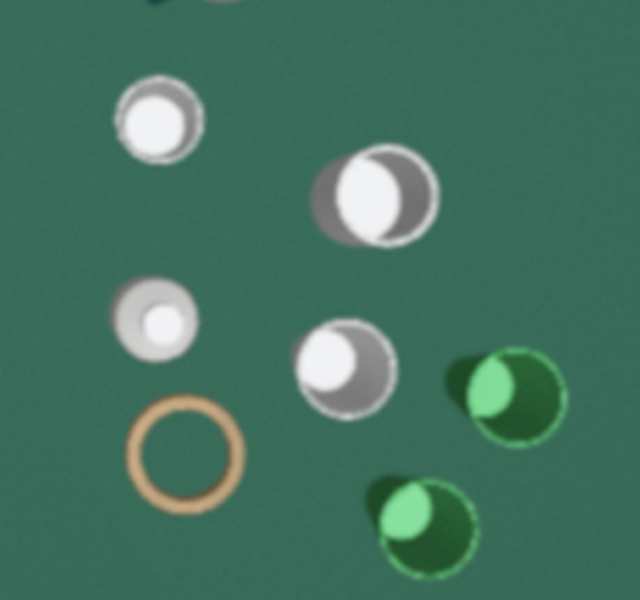

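The crop shows the white tapered short cup at (160,120) and the white tapered tall cup at (347,370). The straight jar is at (388,195) and the green cups are to the right, so the choice holds. Next I head towards the short cup, closing along roughly world y to stay clear of the gun and the bottle.

Call:
arm_command(plan=[[0,0,0,-0.81,-0.46,0,-1],[0,0,0,-0.81,-0.46,0,-1],[0,0,0,-0.81,-0.46,0,-1],[0,0,0,-0.81,-0.46,0,-1],[0,0,0,-0.81,-0.46,0,-1],[0,0,0,-0.81,-0.46,0,-1],[0,0,0,-0.81,-0.46,0,-1],[0,0,0,-0.81,-0.46,0,-1],[0,0,0,-0.81,-0.46,0,-1],[0,0,0,-0.81,-0.46,0,-1],[0,0,0,-0.81,-0.46,0,-1]], newtons=20)

```text
time_s: 2.2
tool_pos: [0.5028, 0.2969, 0.2265]
tcp_rot: [0.0, 0.134, 0.991, -0.001]
wrist_force: [-0.6, -1.0, -0.4]
finger_gap: 0.092
gripper_force: 0.0
```

```bash
cat >> h.py <<'E'
def go(*T):
    o=ctrl.get_obs(); q=np.array(o["tcp_rot"]); M=R.from_quat(q[[1,2,3,0]]).as_matrix()
    print("t",round(o["time_s"],2),"tcp",o["tool_pos"].round(4),"x",M[:,0].round(3),"y",M[:,1].round(3),"gap",o["finger_gap"].round(4),"gf",round(o["gripper_force"],1),"F",o["wrist_force"].round(1),"j",o["joint_pos"].round(2))
    for t in T: print(t,"shift",(M.T@(np.array(t)-o["tool_pos"])/.5).round(4), "m",np.linalg.norm(np.array(t)-o["tool_pos"]).round(3))
E
python3 -c "
from h import *
go((.606,-.157,.18),(.606,-.157,.056))"
```

```text
Traceback (most recent call last):
  File "h.py", line 20, in go
    print("t",round(o["time_s"],2),"tcp",o["tool_pos"].round(4),"x",M[:,0].round(3),"y",M[:,1].round(3),"gap",o["finger_gap"].round(4),"gf",round(o["gripper_force"],1),"F",o["wrist_force"].round(1),"j",o["joint_pos"].round(2))
                                                                                                              ^^^^^^^^^^^^^^^^^^^^^
AttributeError: 'float' object has no attribute 'round'
```

Call:
arm_command(plan=[[0,0,0,-0.435,-0.823,0.05,-1],[0,0,0,-0.435,-0.823,0.05,-1],[0,0,0,-0.435,-0.823,0.05,-1],[0,0,0,-0.435,-0.823,0.05,-1],[0,0,0,-0.435,-0.823,0.05,-1],[0,0,0,-0.435,-0.823,0.05,-1],[0,0,0,-0.435,-0.823,0.05,-1],[0,0,0,-0.435,-0.823,0.05,-1],[0,0,0,-0.435,-0.823,0.05,-1],[0,0,0,-0.435,-0.823,0.1,-1],[0,0,0,-0.435,-0.823,0.1,-1]])

```text
time_s: 3.3
tool_pos: [0.6013, -0.155, 0.1734]
tcp_rot: [-0.003, 0.133, 0.991, -0.0]
wrist_force: [-0.3, 1.1, -1.2]
finger_gap: 0.0924
gripper_force: 0.0
```

```bash
sed -i 's/o\["finger_gap"\].round(4)/round(o["finger_gap"],4)/' h.py
python3 - <<'E'
from h import *
go((.606,-.157,.18),(.606,-.157,.056))
im,d=imaging.capture("scene"); P=proj("scene",[[.606,-.157,.085],[.606,-.157,0]]).astype(int); print(P)
u,v=P[0]; cr=im[max(0,v-100):v+80,max(0,u-100):u+100,::-1]; cv2.imwrite("pics/c2.png",cv2.resize(cr,None,fx=3,fy=3))
E
```

```text
t 3.3 tcp [ 0.6013 -0.155   0.1734] x [-0.965  0.263  0.005] y [ 0.263  0.965 -0.001] gap 0.0924 gf 0.0 F [-0.3  1.1 -1.2] j [ 0.28  0.47 -0.09  1.68  0.05  0.99  1.47]
(0.606, -0.157, 0.18) shift [-0.0101 -0.0014 -0.0132] m 0.008
(0.606, -0.157, 0.056) shift [-0.0114 -0.0013  0.2348] m 0.118
[[262 204]
 [261 228]]
```

View pics/c2.png

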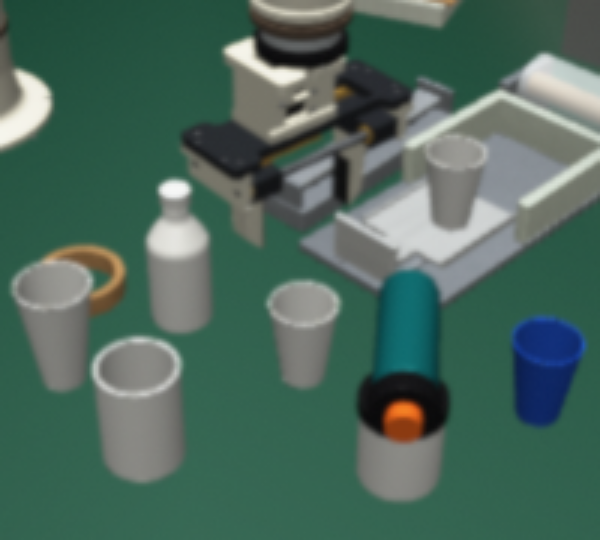

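The picture shows the gripper above the short cup at crop (305,330), with fingers either side and the gun and bottle clear. Descending.

Call:
arm_command(plan=[[0,0,0,-0.01,-0.001,0.1,-1],[0,0,0,-0.01,-0.001,0.16,-1],[0,0,0,-0.01,-0.001,0.2,-1],[0,0,0,-0.01,-0.001,0.235,-1],[0,0,0,-0.01,-0.001,0.235,-1],[0,0,0,-0.01,-0.001,0.235,-1]])

```text
time_s: 3.95
tool_pos: [0.6089, -0.1522, 0.0601]
tcp_rot: [0.0, 0.129, 0.992, 0.001]
wrist_force: [0.4, -0.1, -0.0]
finger_gap: 0.0919
gripper_force: 0.0
```

```bash
python3 -c "
from h import *
go((.606,-.157,.056))"
```

```text
t 3.95 tcp [ 0.6089 -0.1522  0.0601] x [-0.967  0.256 -0.   ] y [0.256 0.967 0.002] gap 0.0919 gf 0.0 F [ 0.4 -0.1 -0. ] j [ 0.27  0.62 -0.09  1.73  0.07  0.79  1.46]
(0.606, -0.157, 0.056) shift [ 0.0031 -0.0107  0.0083] m 0.007
```

Call:
arm_command(plan=[[0,0,0,0.003,-0.01,0.007,-1],[0,0,0,0.003,-0.01,0.007,-1],[0,0,0,0.003,-0.01,0.007,1],[0,0,0,0.003,-0.01,0.007,1],[0,0,0,0.003,-0.01,0.007,1],[0,0,0,0.003,-0.01,0.007,1],[0,0,0,0.003,-0.01,0.007,1],[0,0,0,0.003,-0.01,0.007,1],[0,0,0,0.003,-0.01,0.007,1],[0,0,0,0.003,-0.01,0.007,1]], newtons=20)

```text
time_s: 4.95
tool_pos: [0.6055, -0.1594, 0.0558]
tcp_rot: [0.0, 0.131, 0.991, 0.0]
wrist_force: [0.6, 2.3, 2.1]
finger_gap: 0.0611
gripper_force: 20.0
```

```bash
python3 -c "
from h import *
go((.606,-.157,.056))"
```

```text
t 4.95 tcp [ 0.6055 -0.1594  0.0558] x [-0.966  0.26  -0.   ] y [0.26  0.966 0.   ] gap 0.0611 gf 20.0 F [0.6 2.3 2.1] j [ 0.28  0.63 -0.08  1.74  0.07  0.78  1.47]
(0.606, -0.157, 0.056) shift [ 0.0003  0.0049 -0.0003] m 0.002
```

Call:
arm_command(plan=[[0,0,0,0,0,-0.08,1],[0,0,0,0,0,-0.16,1],[0,0,0,0,0,-0.24,1],[0,0,0,0.02,0.08,-0.26,1],[0,0,0,0.04,0.16,-0.26,1],[0,0,0,0.06,0.24,-0.26,1],[0,0,0,0.08,0.32,-0.26,1],[0,0,0,0.1,0.4,-0.26,1],[0,0,0,0.12,0.48,-0.26,1],[0,0,0,0.13,0.52,-0.26,1],[0,0,0,0.13,0.52,-0.26,1],[0,0,0,0.13,0.52,-0.26,1]])

```text
time_s: 6.15
tool_pos: [0.6096, 0.1079, 0.1851]
tcp_rot: [-0.0, 0.131, 0.991, -0.001]
wrist_force: [-0.4, -0.0, -1.1]
finger_gap: 0.0616
gripper_force: 20.0
```

Run:
```python
from h import *
go((.6105,.109,.112),(.6105,.109,.14))
im,d=imaging.capture("scene"); P=proj("scene",[[.6105,.109,.107]]).astype(int); print(P)
u,v=P[0]; cr=im[max(0,v-80):v+50,max(0,u-80):u+80,::-1]; cv2.imwrite("pics/c3.png",cv2.resize(cr,None,fx=4,fy=4,interpolation=cv2.INTER_CUBIC))
C=cloud("scene",d,np.ones_like(d,bool))
w=C[(np.hypot(C[:,0]-.61,C[:,1]-.109)<.045)&(C[:,2]>.1)&(C[:,2]<.2)]
for z in np.arange(.1,.22,.01):
    s=w[abs(w[:,2]-z)<.005]; print(z.round(2),len(s),s[:,:2].mean(0).round(3) if len(s) else"")
```

```text
t 6.15 tcp [0.6096 0.1079 0.1851] x [-0.966  0.259  0.001] y [ 0.259  0.966 -0.001] gap 0.0616 gf 20.0 F [-0.4 -0.  -1.1] j [-0.09  0.46 -0.17  1.68  0.09  1.01  1.02]
(0.6105, 0.109, 0.112) shift [-0.0013  0.0028  0.1462] m 0.073
(0.6105, 0.109, 0.14) shift [-0.0012  0.0028  0.0902] m 0.045
[[312 154]]
0.1 48 [0.613 0.104]
0.11 23 [0.619 0.103]
0.12 0 
0.13 18 [0.617 0.095]
0.14 36 [0.619 0.095]
0.15 38 [0.619 0.094]
0.16 40 [0.62  0.091]
0.17 43 [0.619 0.09 ]
0.18 45 [0.624 0.093]
0.19 85 [0.614 0.105]
0.2 46 [0.616 0.11 ]
0.21 0
```

View pics/c3.png

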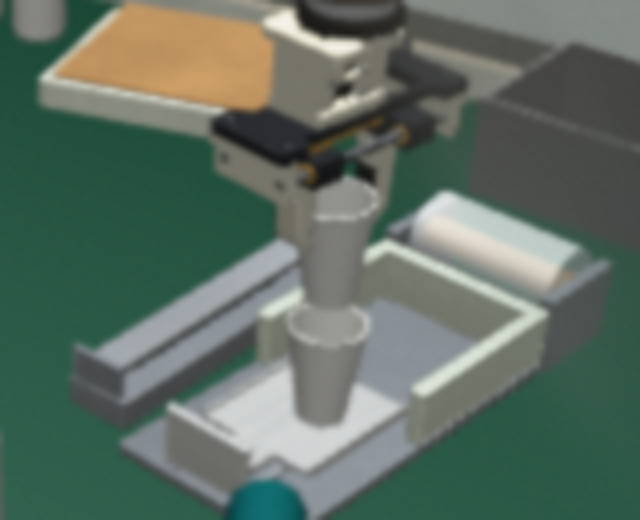

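The held short cup hangs upright at crop (340,250), directly above the base cup's mouth at (328,325). Lowering.

Call:
arm_command(plan=[[0,0,0,-0.001,0.003,0.04,1],[0,0,0,-0.001,0.003,0.07,1],[0,0,0,-0.001,0.003,0.09,1],[0,0,0,-0.001,0.003,0.11,1],[0,0,0,-0.001,0.003,0.12,1],[0,0,0,-0.001,0.003,0.13,1],[0,0,0,-0.001,0.003,0.136,1],[0,0,0,-0.001,0.003,0.14,1],[0,0,0,-0.001,0.003,0.14,1],[0,0,0,-0.001,0.003,0.14,1]])

```text
time_s: 7.2
tool_pos: [0.6111, 0.1097, 0.1161]
tcp_rot: [0.0, 0.131, 0.991, 0.0]
wrist_force: [0.5, -0.4, -1.7]
finger_gap: 0.0615
gripper_force: 20.0
```

```bash
python3 -c "
from h import *
go((.6105,.109,.112))"
```

```text
t 7.2 tcp [0.6111 0.1097 0.1161] x [-0.966  0.26  -0.   ] y [0.26  0.966 0.   ] gap 0.0615 gf 20.0 F [ 0.5 -0.4 -1.7] j [-0.1   0.54 -0.16  1.72  0.11  0.88  1.  ]
(0.6105, 0.109, 0.112) shift [ 0.0009 -0.0017  0.0081] m 0.004
```

Call:
arm_command(plan=[[0,0,0,0,0,0.004,1],[0,0,0,0,0,0.007,1],[0,0,0,0,0,0.007,1],[0,0,0,0,0,0.007,-1],[0,0,0,0,0,0.007,-1],[0,0,0,0,0,0.007,-1],[0,0,0,0,0,0.007,-1],[0,0,0,0,0,0.007,-1],[0,0,0,0,0,-0.08,-1],[0,0,0,0,0,-0.16,-1],[0,0,0,0,0,-0.24,-1]])

```text
time_s: 8.3
tool_pos: [0.6107, 0.1096, 0.237]
tcp_rot: [-0.0, 0.131, 0.991, -0.0]
wrist_force: [1.3, 1.6, 0.5]
finger_gap: 0.092
gripper_force: 0.0
```

```bash
cat >> h.py <<'E'
from scipy.optimize import least_squares
def rim(n,d,c,z,r0=.033,tol=.010):
    P=cloud(n,d,np.ones_like(d,bool)); w=P[(np.hypot(P[:,0]-c[0],P[:,1]-c[1])<.05)&(abs(P[:,2]-z)<tol)]
    if len(w)<15: return n,z,len(w)
    s=least_squares(lambda p:np.hypot(w[:,0]-p[0],w[:,1]-p[1])-p[2],[c[0],c[1],r0],loss="soft_l1",f_scale=.002)
    return n,z,s.x.round(4),len(w),"ztop",np.percentile(w[:,2],95).round(4)
E
python3 - <<'E'
from h import *
go((.606,-.06,.235),(.4267,-.2862,.235),(.4267,-.2862,.081))
im,d=imaging.capture("scene"); P=proj("scene",[[.6105,.109,.107]]).astype(int)
u,v=P[0]; cr=im[max(0,v-80):v+50,max(0,u-80):u+80,::-1]; cv2.imwrite("pics/c4.png",cv2.resize(cr,None,fx=4,fy=4,interpolation=cv2.INTER_CUBIC))
for z in(.107,.141,.176): print(rim("scene",d,(.6105,.109),z))
E
```

```text
t 8.3 tcp [0.6107 0.1096 0.237 ] x [-0.966  0.26   0.001] y [ 0.26   0.966 -0.   ] gap 0.092 gf 0.0 F [1.3 1.6 0.5] j [-0.09  0.41 -0.17  1.63  0.08  1.11  1.03]
(0.606, -0.06, 0.235) shift [-0.0791 -0.3299  0.004 ] m 0.17
(0.4267, -0.2862, 0.235) shift [ 0.1497 -0.8599  0.0042] m 0.436
(0.4267, -0.2862, 0.081) shift [ 0.1496 -0.8599  0.3122] m 0.463
('scene', 0.107, array([0.6123, 0.1098, 0.0279]), 151, 'ztop', np.float64(0.1157))
('scene', 0.141, array([0.6128, 0.1098, 0.0297]), 130, 'ztop', np.float64(0.1419))
('scene', 0.176, 0)
```

View pics/c4.png

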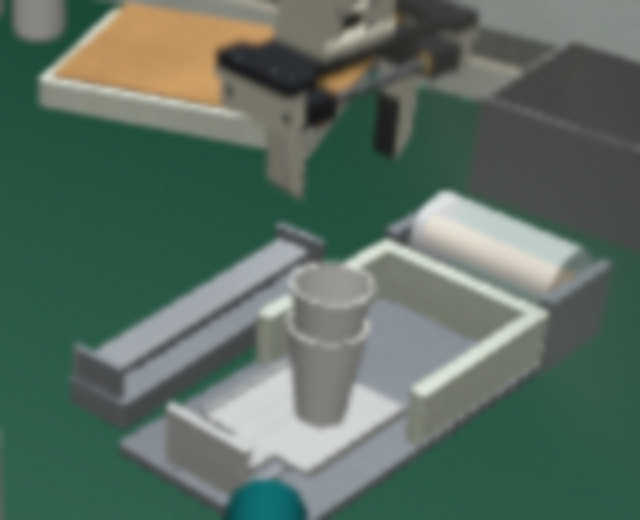

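The short cup sits fully down in the base cup: its rim is at z 0.142 and the two are concentric. Next the tall cup.

Call:
arm_command(plan=[[0,0,0,0.15,-0.86,0,-1],[0,0,0,0.15,-0.86,0,-1],[0,0,0,0.15,-0.86,0,-1],[0,0,0,0.15,-0.86,0,-1],[0,0,0,0.15,-0.86,0,-1],[0,0,0,0.15,-0.86,0,-1],[0,0,0,0.15,-0.86,0,-1],[0,0,0,0.15,-0.86,0,-1],[0,0,0,0.15,-0.86,0,-1],[0,0,0,0.15,-0.86,0.05,-1],[0,0,0,0.15,-0.86,0.1,-1],[0,0,0,0.15,-0.86,0.1,-1]])

```text
time_s: 9.55
tool_pos: [0.4243, -0.2851, 0.1828]
tcp_rot: [-0.003, 0.131, 0.991, 0.001]
wrist_force: [-0.1, 0.8, 0.3]
finger_gap: 0.092
gripper_force: 0.0
```

Run:
```python
from h import *
go((.4267,-.2862,.078))
im,d=imaging.capture("scene"); print(rim("scene",d,(.4267,-.2862),.11))
```

```text
t 9.55 tcp [ 0.4243 -0.2851  0.1828] x [-0.965  0.261  0.006] y [0.261 0.965 0.002] gap 0.092 gf 0.0 F [-0.1  0.8  0.3] j [ 0.5   0.28  0.04  1.95 -0.01  0.92  1.86]
(0.4267, -0.2862, 0.078) shift [-0.0063 -0.0012  0.2096] m 0.105
('scene', 0.11, array([ 0.4287, -0.2872,  0.0321]), 163, 'ztop', np.float64(0.1107))
```

Call:
arm_command(plan=[[0,0,0,0,0,0.08,-1],[0,0,0,0,0,0.14,-1],[0,0,0,0,0,0.19,-1],[0,0,0,0,0,0.216,-1],[0,0,0,0,0,0.216,-1],[0,0,0,0,0,0.216,1],[0,0,0,0,0,0.216,1],[0,0,0,0,0,0.216,1],[0,0,0,0,0,0.216,1],[0,0,0,0,0,0.216,1],[0,0,0,0,0,0.216,1]], newtons=20)

```text
time_s: 10.7
tool_pos: [0.4278, -0.2866, 0.0788]
tcp_rot: [0.001, 0.131, 0.991, -0.0]
wrist_force: [0.6, 1.0, 6.3]
finger_gap: 0.0669
gripper_force: 19.9
```

Run:
```python
from h import *
go((.4267,-.2862,.078),(.6112,.1096,.26))
```

```text
t 10.7 tcp [ 0.4278 -0.2866  0.0788] x [-0.966  0.26  -0.002] y [ 0.26   0.966 -0.   ] gap 0.0669 gf 19.9 F [0.6 1.  6.3] j [ 0.51  0.44  0.04  2.02 -0.02  0.69  1.87]
(0.4267, -0.2862, 0.078) shift [0.0024 0.0002 0.0016] m 0.001
(0.6112, 0.1096, 0.26) shift [-0.1492  0.8603 -0.3625] m 0.473
```

Call:
arm_command(plan=[[0,0,0,0,0,-0.08,1],[0,0,0,0,0,-0.17,1],[0,0,0,0,0,-0.26,1],[0,0,0,0,0,-0.35,1],[0,0,0,-0.01,0.05,-0.4,1],[0,0,0,-0.025,0.14,-0.4,1],[0,0,0,-0.04,0.23,-0.4,1],[0,0,0,-0.055,0.32,-0.4,1],[0,0,0,-0.07,0.41,-0.4,1],[0,0,0,-0.085,0.5,-0.4,1],[0,0,0,-0.1,0.58,-0.4,1],[0,0,0,-0.115,0.66,-0.4,1]])

```text
time_s: 11.9
tool_pos: [0.5681, 0.0191, 0.2774]
tcp_rot: [-0.0, 0.131, 0.991, -0.0]
wrist_force: [0.8, -0.0, -1.3]
finger_gap: 0.0669
gripper_force: 19.9
```

Call:
arm_command(plan=[[0,0,0,-0.02,0.12,0,1],[0,0,0,-0.034,0.17,0,1],[0,0,0,-0.034,0.2,0,1],[0,0,0,-0.034,0.2,0,1],[0,0,0,-0.034,0.2,0,1]])

```text
time_s: 12.4
tool_pos: [0.6098, 0.1079, 0.2771]
tcp_rot: [-0.001, 0.131, 0.991, -0.001]
wrist_force: [0.3, -0.4, -2.0]
finger_gap: 0.0668
gripper_force: 19.9
```

Run:
```python
from h import *
go((.6112,.1096,.1695),(.6112,.1096,.20))
im,d=imaging.capture("scene"); P=proj("scene",[[.6105,.109,.15]]).astype(int)
u,v=P[0]; cr=im[max(0,v-90):v+50,max(0,u-80):u+80,::-1]; cv2.imwrite("pics/c5.png",cv2.resize(cr,None,fx=4,fy=4,interpolation=cv2.INTER_CUBIC))
```

```text
t 12.4 tcp [0.6098 0.1079 0.2771] x [-0.965  0.261  0.001] y [ 0.261  0.965 -0.002] gap 0.0668 gf 19.9 F [ 0.3 -0.4 -2. ] j [-0.06  0.38 -0.21  1.58  0.08  1.19  1.02]
(0.6112, 0.1096, 0.1695) shift [-0.002   0.0043  0.2153] m 0.108
(0.6112, 0.1096, 0.2) shift [-0.002   0.0042  0.1543] m 0.077
```

View pics/c5.png

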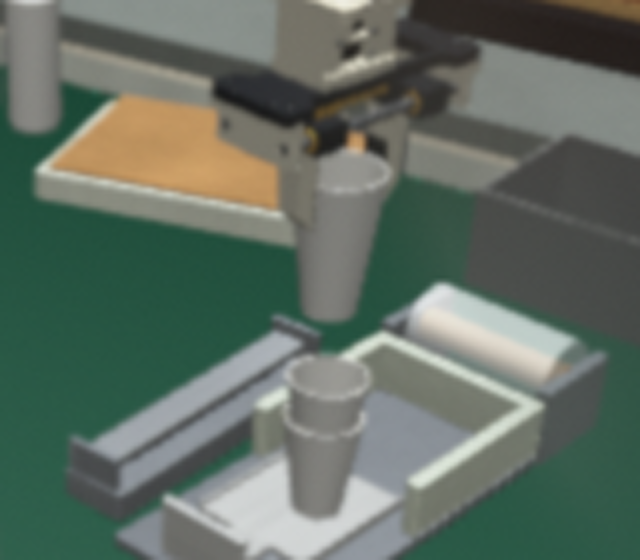

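The tall cup hangs over the stack: its foot is at crop (330,308) and the short cup's mouth is at (328,377). It leans a little but lines up. Lowering slowly.

Call:
arm_command(plan=[[0,0,0,-0.001,0.002,0.05,1],[0,0,0,-0.001,0.002,0.09,1],[0,0,0,-0.001,0.002,0.12,1],[0,0,0,-0.001,0.002,0.14,1],[0,0,0,-0.001,0.002,0.16,1],[0,0,0,-0.001,0.002,0.175,1],[0,0,0,-0.001,0.002,0.19,1],[0,0,0,-0.001,0.002,0.2,1],[0,0,0,-0.001,0.002,0.206,1],[0,0,0,-0.001,0.002,0.206,1],[0,0,0,-0.001,0.002,0.206,1]])

```text
time_s: 13.55
tool_pos: [0.6114, 0.1107, 0.175]
tcp_rot: [0.0, 0.131, 0.991, 0.0]
wrist_force: [-0.2, -0.1, -0.7]
finger_gap: 0.0673
gripper_force: 19.9
```

Run:
```python
from h import *
go((.6112,.1096,.1695))
```

```text
t 13.55 tcp [0.6114 0.1107 0.175 ] x [-0.966  0.26  -0.   ] y [0.26  0.966 0.   ] gap 0.0673 gf 19.9 F [-0.2 -0.1 -0.7] j [-0.07  0.48 -0.2   1.68  0.11  0.99  1.  ]
(0.6112, 0.1096, 0.1695) shift [-0.0002 -0.0023  0.011 ] m 0.006
```

Call:
arm_command(plan=[[0,0,0,0,-0.001,0.005,1],[0,0,0,0,-0.001,0.009,1],[0,0,0,0,-0.001,0.01,1],[0,0,0,0,-0.001,0.01,-1],[0,0,0,0,-0.001,0.01,-1],[0,0,0,0,-0.001,0.01,-1],[0,0,0,0,-0.001,0.01,-1],[0,0,0,0,-0.001,0.01,-1],[0,0,0,0,-0.001,-0.08,-1],[0,0,0,0,-0.001,-0.16,-1],[0,0,0,0,-0.001,-0.22,-1]])

```text
time_s: 14.65
tool_pos: [0.6117, 0.1103, 0.2874]
tcp_rot: [0.001, 0.131, 0.991, 0.0]
wrist_force: [0.1, -0.2, -0.2]
finger_gap: 0.0914
gripper_force: 0.0
```

Run:
```python
from h import *
go((.55,-.10,.26),(.566,-.06,.26))
im,d=imaging.capture("scene"); P=proj("scene",[[.6105,.109,.12]]).astype(int)
u,v=P[0]; cr=im[max(0,v-70):v+50,max(0,u-80):u+80,::-1]; cv2.imwrite("pics/c6.png",cv2.resize(cr,None,fx=4,fy=4,interpolation=cv2.INTER_CUBIC))
for z in(.107,.141,.2): print(rim("scene",d,(.6105,.109),z))
for n in("top",):
    im,d=imaging.capture(n); print(rim(n,d,(.609,.109),.2))
```

```text
t 14.65 tcp [0.6117 0.1103 0.2874] x [-0.966  0.26  -0.002] y [0.26  0.966 0.001] gap 0.0914 gf 0.0 F [ 0.1 -0.2 -0.2] j [-0.06  0.37 -0.21  1.56  0.08  1.21  1.02]
(0.55, -0.1, 0.26) shift [ 0.01   -0.4382  0.0543] m 0.221
(0.566, -0.06, 0.26) shift [-1.000e-04 -3.527e-01  5.440e-02] m 0.178
('scene', 0.107, array([0.6121, 0.1112, 0.0289]), 120, 'ztop', np.float64(0.115))
('scene', 0.141, array([0.6122, 0.1117, 0.0291]), 123, 'ztop', np.float64(0.15))
('scene', 0.2, array([0.612 , 0.1098, 0.0329]), 158, 'ztop', np.float64(0.2007))
('top', 0.2, array([0.6194, 0.1057, 0.0437]), 20, 'ztop', np.float64(0.2024))
```

View pics/c6.png

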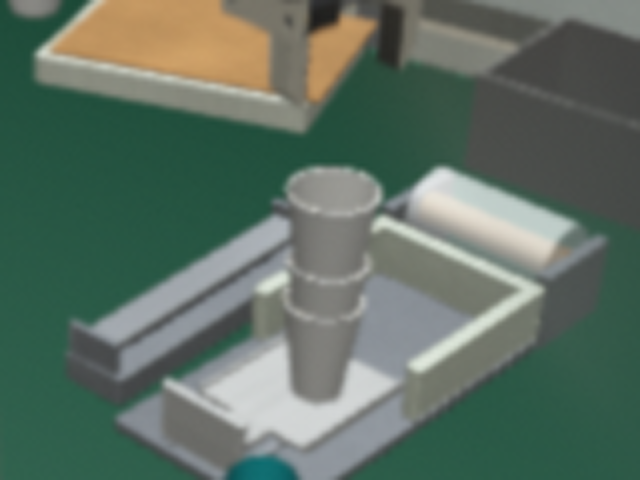

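The stack is fully nested and upright, with the tall rim at z 0.200 and crop (332,190). Next I turn the closed gripper 85° so that its narrow side faces the push, and go in front of the paddle.

Call:
arm_command(plan=[[0,0,0.09,-0.006,-0.1,0,1],[0,0,0.18,-0.006,-0.2,0,1],[0,0,0.27,-0.006,-0.3,0,1],[0,0,0.36,-0.006,-0.347,0,1],[0,0,0.45,-0.006,-0.347,0,1],[0,0,0.54,-0.006,-0.347,0,1],[0,0,0.63,-0.006,-0.347,0,1],[0,0,0.72,-0.006,-0.347,0.05,1],[0,0,0.81,-0.006,-0.347,0.1,1],[0,0,0.9,-0.006,-0.347,0.15,1],[0,0,0.94,-0.006,-0.347,0.2,1],[0,0,0.94,-0.006,-0.347,0.2,1]])

```text
time_s: 15.95
tool_pos: [0.5655, -0.0579, 0.1805]
tcp_rot: [-0.003, 0.764, 0.645, -0.003]
wrist_force: [-1.2, 0.3, -0.2]
finger_gap: 0.0019
gripper_force: 0.0
```

Run:
```python
from h import *
go((.5695,-.058,.035),(.5695,-.058,.1))
# machine direction from cheeks (top view, first picture)
f=np.load("pics/top0.npz"); P=cloud("top",f["d"],np.ones_like(f["d"],bool))
w=P[(abs(P[:,2]-.062)<.006)&(P[:,0]>.5)&(P[:,0]<.75)&(P[:,1]>.08)&(P[:,1]<.32)&(np.hypot(P[:,0]-.61,P[:,1]-.109)>.045)]
print(len(w),cv2.minAreaRect(w[:,:2].astype(np.float32)))
w=P[(P[:,2]>.07)&(P[:,2]<.1)&(P[:,0]>.5)&(P[:,0]<.75)&(P[:,1]>.28)&(P[:,1]<.42)]
print("roll",len(w),cv2.minAreaRect(w[:,:2].astype(np.float32)))
```

```text
t 15.95 tcp [ 0.5655 -0.0579  0.1805] x [ 0.168  0.986 -0.001] y [ 0.986 -0.168 -0.008] gap 0.0019 gf 0.0 F [-1.2  0.3 -0.2] j [-0.01  0.38  0.08  1.81 -0.04  0.96 -0.08]
(0.5695, -0.058, 0.035) shift [0.0016 0.0103 0.291 ] m 0.146
(0.5695, -0.058, 0.1) shift [0.0014 0.0092 0.161 ] m 0.081
1346 ((0.6004029512405396, 0.2410362958908081), (0.19446636736392975, 0.21487633883953094), 79.74369049072266)
roll 1941 ((0.6425678133964539, 0.35349440574645996), (0.0907331183552742, 0.17193050682544708), 79.81107330322266)
```

Call:
arm_command(plan=[[0,0,0,0,0.006,0.09,1],[0,0,0,0,0.006,0.18,1],[0,0,0,0,0.006,0.26,1],[0,0,0,0,0.006,0.3,1],[0,0,0,0,0.006,0.3,1],[0,0,0,0.03,0.006,0.3,1],[0,0,0,0.05,0.006,0.3,1]])

```text
time_s: 16.65
tool_pos: [0.5783, -0.0323, 0.0369]
tcp_rot: [0.001, 0.764, 0.645, 0.002]
wrist_force: [0.6, 0.4, -0.5]
finger_gap: 0.0007
gripper_force: 0.0
```

Run:
```python
from h import *
go((.5751,-.027,.036),(.5885,.055,.036))
```

```text
t 16.65 tcp [ 0.5783 -0.0323  0.0369] x [0.167 0.986 0.002] y [ 0.986 -0.167  0.004] gap 0.0007 gf 0.0 F [ 0.6  0.4 -0.5] j [-0.04  0.59  0.06  1.87 -0.06  0.68 -0.11]
(0.5751, -0.027, 0.036) shift [ 0.0095 -0.008   0.0018] m 0.006
(0.5885, 0.055, 0.036) shift [ 0.1757 -0.0089  0.002 ] m 0.088
```

Call:
arm_command(plan=[[0,0,0,0.006,0,0,1],[0,0,0,0.012,0,0,1],[0,0,0,0.02,0,0,1],[0,0,0,0.03,0,0,1],[0,0,0,0.042,0,0,1],[0,0,0,0.054,0,0,1],[0,0,0,0.066,0,0,1],[0,0,0,0.078,0,0,1],[0,0,0,0.09,0,0,1],[0,0,0,0.102,0,0,1],[0,0,0,0.112,0,0,1],[0,0,0,0.12,0,0,1]])

```text
time_s: 17.85
tool_pos: [0.5862, 0.0257, 0.0346]
tcp_rot: [-0.0, 0.764, 0.645, 0.0]
wrist_force: [0.5, -3.5, 0.4]
finger_gap: 0.0007
gripper_force: 1.4
```

Run:
```python
from h import *
go()
im,d=imaging.capture("scene"); P=proj("scene",[[.62,.15,.12]]).astype(int)
u,v=P[0]; cr=im[max(0,v-70):v+50,max(0,u-80):u+80,::-1]; cv2.imwrite("pics/c7.png",cv2.resize(cr,None,fx=4,fy=4,interpolation=cv2.INTER_CUBIC))
P=cloud("scene",d,np.ones_like(d,bool)); w=P[(abs(P[:,2]-.19)<.015)&(abs(P[:,0]-.62)<.06)&(P[:,1]>.08)&(P[:,1]<.24)]; print(len(w),w.mean(0))
print(rim("scene",d,w.mean(0)+[-.005,.005,0],.2))
```

```text
t 17.85 tcp [0.5862 0.0257 0.0346] x [0.167 0.986 0.   ] y [ 0.986 -0.167 -0.   ] gap 0.0007 gf 1.4 F [ 0.5 -3.5  0.4] j [-0.14  0.61  0.06  1.85 -0.06  0.69 -0.21]
318 [0.62073355 0.15753294 0.18904581]
('scene', 0.2, array([0.6216, 0.1563, 0.0326]), 150, 'ztop', np.float64(0.2014))
```

View pics/c7.png

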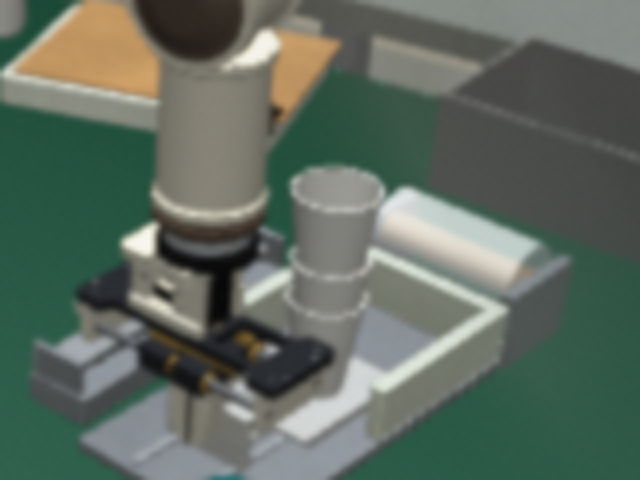

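The stack rides upright at crop (337,260) and the carriage is about 47 mm along. I push on slowly.

Call:
arm_command(plan=[[0,0,0,0.006,0,0,1],[0,0,0,0.014,0,0,1],[0,0,0,0.024,0,0,1],[0,0,0,0.034,0,0,1],[0,0,0,0.044,0,0,1],[0,0,0,0.052,0,0,1],[0,0,0,0.058,0,0,1],[0,0,0,0.062,0,0,1],[0,0,0,0.064,0,0,1],[0,0,0,0.066,0,0,1],[0,0,0,0.066,0,0,1]])

```text
time_s: 19.0
tool_pos: [0.5915, 0.0577, 0.0347]
tcp_rot: [-0.0, 0.764, 0.645, -0.0]
wrist_force: [-0.1, -2.9, -0.7]
finger_gap: 0.0001
gripper_force: 1.0
```

Call:
arm_command(plan=[[0,0,0,0.002,0,0,1],[0,0,0,0.004,0,0,1],[0,0,0,0.006,0,0,1],[0,0,0,0.006,0,0,1]])

```text
time_s: 19.4
tool_pos: [0.5916, 0.0586, 0.0347]
tcp_rot: [0.0, 0.765, 0.645, -0.001]
wrist_force: [-0.5, -7.1, 1.1]
finger_gap: 0.0002
gripper_force: 3.1
```

Run:
```python
from h import *
go()
im,d=imaging.capture("scene"); print(rim("scene",d,(.628,.19),.2))
```

```text
t 19.4 tcp [0.5916 0.0586 0.0347] x [ 0.169  0.986 -0.002] y [ 0.986 -0.169 -0.001] gap 0.0002 gf 3.1 F [-0.5 -7.1  1.1] j [-0.19  0.62  0.07  1.83 -0.06  0.7  -0.27]
('scene', 0.2, array([0.6273, 0.1889, 0.0333]), 143, 'ztop', np.float64(0.2012))
```

The carriage is home: the force rises at the stop and the stack has moved 80 mm. Next I retreat and go over the bar.

Call:
arm_command(plan=[[0,0,0,-0.03,0,0,1],[0,0,0,-0.1,0,0,1],[0,0,0,-0.1,0,-0.1,1],[0,0,0,-0.1,0,-0.19,1],[0,0,0,-0.1,-0.08,-0.23,1],[0,0,0,-0.08,-0.17,-0.23,1],[0,0,0,0,-0.22,-0.23,1],[0,0,0,0.08,-0.279,-0.23,1],[0,0,0,0.165,-0.279,-0.18,1],[0,0,0,0.165,-0.279,-0.13,1],[0,0,0,0.165,-0.279,-0.13,1],[0,0,0,0.165,-0.279,-0.13,1]])

```text
time_s: 20.65
tool_pos: [0.4677, 0.1644, 0.0996]
tcp_rot: [-0.0, 0.764, 0.645, -0.001]
wrist_force: [0.3, -0.4, 0.3]
finger_gap: 0.0004
gripper_force: 0.0
```

Run:
```python
from h import *
go((.468,.1635,.056),(.468,.1635,.0435))
im,d=imaging.capture("scene"); P=cloud("scene",d,np.ones_like(d,bool))
b=np.array([.468,.1635]); a=np.array([.121,.993]); q=P[:,:2]-b; s=q@a; t=q@[a[1],-a[0]]
w=P[(abs(s)<.14)&(abs(t)<.02)&(P[:,2]>.04)&(P[:,2]<.06)]; print("bar z",len(w),np.percentile(w[:,2],[5,50,95]).round(4))
f=np.load("pics/scene0.npz"); P=cloud("scene",f["d"],np.ones_like(f["d"],bool))
w=P[(np.hypot(P[:,0]-.468,P[:,1]-.1635)<.16)&(P[:,2]>.045)&(P[:,2]<.058)&(P[:,0]<.51)]; print(cv2.minAreaRect(w[:,:2].astype(np.float32)))
P0=proj("scene",[[.47,.16,.05]]).astype(int); u,v=P0[0]
cv2.imwrite("pics/c8.png",cv2.resize(im[v-60:v+60,u-80:u+80,::-1],None,fx=4,fy=4,interpolation=cv2.INTER_CUBIC))
```

```text
t 20.65 tcp [0.4677 0.1644 0.0996] x [ 0.168  0.986 -0.001] y [ 0.986 -0.168 -0.002] gap 0.0004 gf 0.0 F [ 0.3 -0.4  0.3] j [-0.39  0.38  0.    2.05 -0.    0.72 -0.56]
(0.468, 0.1635, 0.056) shift [-0.0016  0.001   0.0872] m 0.044
(0.468, 0.1635, 0.0435) shift [-0.0016  0.0011  0.1122] m 0.056
bar z 543 [0.0426 0.0503 0.0546]
((0.47313156723976135, 0.1620451807975769), (0.27552375197410583, 0.05487963184714317), 82.10874938964844)
```

View pics/c8.png

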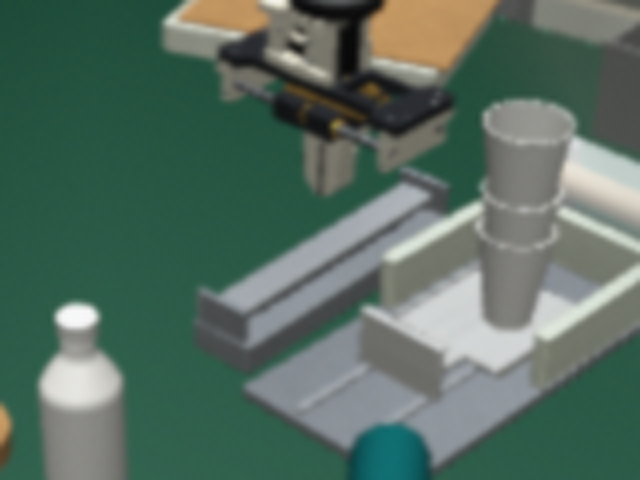

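The stack stands upright at crop (520,220) with the carriage home, and the fingers hang over the bar's middle. Pressing.

Call:
arm_command(plan=[[0,0,0,0,0.002,0.05,1],[0,0,0,0,0.002,0.08,1],[0,0,0,0,0.002,0.095,1],[0,0,0,0,0.002,0.104,1],[0,0,0,0,0.002,0.11,1],[0,0,0,0,0.002,0.112,1],[0,0,0,0,0.002,0.112,1],[0,0,0,0,0.002,0.112,1]])

```text
time_s: 21.5
tool_pos: [0.4701, 0.1649, 0.0443]
tcp_rot: [0.0, 0.764, 0.645, 0.0]
wrist_force: [0.5, -2.6, 3.1]
finger_gap: 0.0002
gripper_force: 1.6
```

Call:
arm_command(plan=[[0,0,0,0,0,0.0015,1],[0,0,0,0,0,0.003,1],[0,0,0,0,0,0.003,1],[0,0,0,0,0,0.003,1]])

```text
time_s: 21.9
tool_pos: [0.47, 0.1651, 0.0424]
tcp_rot: [0.0, 0.764, 0.645, 0.0]
wrist_force: [2.2, -2.7, 4.3]
finger_gap: 0.0005
gripper_force: 2.1
```

Run:
```python
from h import *
for i in range(3):
    im,d=imaging.capture("scene"); o=ctrl.get_obs(); print(o["tool_pos"].round(4),o["wrist_force"].round(1))
P=cloud("scene",d,np.ones_like(d,bool)); f=np.load("pics/scene0.npz"); P0=cloud("scene",f["d"],np.ones_like(d,bool))
b=np.array([.4705,.163]); a=np.array([.131,.991])
for Q in(P0,P):
    q=Q[:,:2]-b; s=q@a; t=q@[a[1],-a[0]]
    for lo,hi in((-.11,-.05),(.06,.11)):
        w=Q[(s>lo)&(s<hi)&(abs(t)<.009)]; print(lo,len(w),np.median(w[:,2]).round(4))
```

```text
[0.47   0.1651 0.0424] [ 1.2 -2.9  3.9]
[0.47   0.1651 0.0424] [ 2.  -3.5  4.9]
[0.4699 0.1652 0.0424] [ 2.  -2.3  4.1]
-0.11 75 0.0498
0.06 56 0.0498
-0.11 198 0.403
0.06 3 0.0426
```

Call:
arm_command(plan=[[0,0,0,0,0,0.0015,1],[0,0,0,0,0,0.003,1],[0,0,0,0,0,0.0045,1],[0,0,0,0,0,0.0045,1],[0,0,0,0,0,0.0045,1]])

```text
time_s: 22.55
tool_pos: [0.47, 0.1653, 0.0418]
tcp_rot: [0.0, 0.764, 0.645, 0.001]
wrist_force: [-2.6, -4.3, 23.7]
finger_gap: 0.0003
gripper_force: 11.4
```

Run:
```python
from h import *
b=np.array([.4705,.163]); a=np.array([.131,.991])
for i in range(2):
    im,d=imaging.capture("top"); o=ctrl.get_obs(); print(o["tool_pos"].round(4),o["wrist_force"].round(1))
f=np.load("pics/top0.npz")
for dd in(f["d"],d):
    Q=cloud("top",dd,np.ones_like(d,bool)); q=Q[:,:2]-b+[.002,0]; s=q@a; t=q@[a[1],-a[0]]
    for lo,hi in((-.115,-.06),(.06,.115)):
        w=Q[(s>lo)&(s<hi)&(abs(t)<.01)&(Q[:,2]<.08)]; print(lo,len(w),np.median(w[:,2]).round(4) if len(w) else "")
```

```text
[0.47   0.1653 0.0418] [-3.7 -4.6 22.8]
[0.47   0.1653 0.0418] [-3.2 -4.6 22.3]
-0.115 194 0.0524
0.06 195 0.0521
-0.115 195 0.0425
0.06 0
```

The bar is at its bottom stop, 10 mm down, and the end I can see has gone down 9.9 mm. I release and retreat upward.

Call:
arm_command(plan=[[0,0,0,0,0,-0.02,1],[0,0,0,0,0,-0.06,1],[0,0,0,0,0,-0.15,1],[0,0,0,0,0,-0.25,1],[0,0,0,0,0,-0.35,1],[0,0,0,0,0,-0.4,1],[0,0,0,0,0,-0.4,1],[0,0,0,0,0,-0.4,1],[0,0,0,0,0,-0.4,1]])

```text
time_s: 23.55
tool_pos: [0.4679, 0.1651, 0.2381]
tcp_rot: [-0.001, 0.764, 0.645, -0.002]
wrist_force: [0.5, -0.0, -0.1]
finger_gap: 0.0007
gripper_force: 0.0
```

Run:
```python
from h import *
im,d=imaging.capture("scene"); go()
a1=rim("scene",d,(.6273,.189),.2); print(a1, rim("scene",d,(.6273,.189),.141,tol=.006), rim("scene",d,(.6273,.189),.107,tol=.006))
P=cloud("scene",d,np.ones_like(d,bool)); b=np.array([.4705,.163]); a=np.array([.131,.991]); q=P[:,:2]-b; s=q@a; t=q@[a[1],-a[0]]
for lo,hi in((-.11,-.05),(.06,.11)):
    w=P[(s>lo)&(s<hi)&(abs(t)<.009)&(P[:,2]<.08)]; print(lo,len(w),np.median(w[:,2]).round(4))
ctrl.hand_in()
```

```text
t 23.6 tcp [0.4679 0.1649 0.238 ] x [ 0.167  0.986 -0.002] y [ 0.986 -0.167 -0.003] gap 0.0004 gf 0.0 F [-0.3  0.6  0.1] j [-0.4   0.18  0.    1.93 -0.    1.04 -0.56]
('scene', 0.2, array([0.6277, 0.189 , 0.033 ]), 151, 'ztop', np.float64(0.2015)) ('scene', 0.141, array([0.6272, 0.1907, 0.0292]), 84, 'ztop', np.float64(0.1458)) ('scene', 0.107, array([0.6264, 0.1894, 0.029 ]), 83, 'ztop', np.float64(0.1124))
-0.11 76 0.0502
0.06 55 0.0501
the job is handed in; nothing more can be done
```

The job is handed in at about 23.6 s: by the last camera check the three cups stand nested and upright, the carriage was pushed home against its stop, and the bar, pressed to its bottom stop (only one end was visible during the press), sprang back level; no verdict was returned.

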